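# Open the push-to-open pantry tier

## Task

The stoneware dish stands in the way of the push-to-open door of the grey pantry tier. Slide the dish along the shelf with a fingertip, without picking it up, until it is clear of the door's whole swing; then press the shut door in beside its free edge, let it spring ajar, and push it on with a finger until it stands wide open, about square to the tier. Leave the pot, the burner cap and the slide-out tray as they are.

Things in the scene. Friction and masses are not known exactly. Their poses are not given: they have to be found in the camera images.
- cupboard: The pantry tier with the door: a grey plastic box 200 mm deep (x), 240 mm wide (y), 160 mm high, fixed to the shelf, standing by itself. Origin at the centre of its underside, on the shelf (z = 0). Its x axis points from the front into the box; the open front rim lies at x = -100 mm, the door before it. Position and yaw differ every time
- door_hinge (a point): Point on the vertical hinge axis of the door, fixed to the tier, level with the door's top edge (156 mm above the shelf); in the tier's frame at x = -112, y = -112 mm. It has the tier's axes
- door (a joint): Angle of the door in rad: 0 shut, grows as the free edge swings out from the tier (counter-clockwise seen from above), -0.026 pressed in against its stop, 1.75 at its end stop. A light friction (0.06 Nm) keeps it where it is left
- door_press (a point): Where to press: on the door's outer face, 195 mm from the hinge axis, 24 mm below the top edge; moves with the door. Its x points into the door, y along it from hinge to free edge. Pressed here with 4 to 6 N, the shut door goes in about 5 mm to a stop. The gripper's own body may pass over the roof, 160 mm above the shelf
- door_edge (a point): Top of the door's free vertical edge, middle of its thickness; moves with the door, same axes as door_press. The door is a plain grey panel with no handle, 12 mm thick, 140 mm high (16 to 156 mm above the shelf), reaching 218 mm from the hinge axis. Shut, it stands 6 mm in front of the tier's rim
- catch (a joint): Position in m of the spring plunger behind the door, 165 mm from the hinge axis, low down, 36 mm above the shelf: 0 held in, -0.004 pressed. Pushed in about 3 mm by the door it unhooks; when the door is let go it comes out to 0.040, stays out, and the door springs to about 0.25 rad, its free edge about 55 mm out. If the door is pushed shut it springs ajar again
- dish: Small round stoneware dish, open at the top, 100 mm across the rim, 90 mm across the foot, 40 mm high, wall 6 mm, floor 6 mm thick, about 0.24 kg. Origin at the centre of its underside. It starts on the shelf in front of the door, 20 to 90 mm from it, within its swing
- pot: Bystander: black enamel fondue pot, 186 mm across, 92 mm high, origin at the centre of its underside; its stick handle reaches 210 mm from the centre towards its own -x. It stands on the shelf and must stay there
- burner_cap: Bystander: chrome spirit burner cap with a small knob, 60 mm across, 32 mm high, origin at the centre of its underside. It lies on the roof of the tier, towards the back
- tray_front (a point): Bystander: middle of the top of the front panel of the slide-out tray with fondue forks, in the upper of the two stacked tiers (fixed, 230 mm high) at the robot's right. The tray starts closed or pulled out a little and must stay as it is
Not all that is in view belongs to the job. There is more than one size of the dish; the job needs the largest.

How it is judged:
By the outcome, as a careful person would: the job done as asked, in the order asked, and still so for the second after the job is handed in, with the robot touching nothing.
It also fails if it takes over 64 s, if anything falls off the work surface, if the arm or the gripper's body presses on something with over 40 N, if the wrist force passes 120 N, or if a joint passes its speed limit or range.

## Robot

A 6-joint arm with a two-finger parallel gripper is mounted at the origin on the work surface. World frame = base frame: x ahead of the robot, y to its left, z up, the work surface at z = 0. Lengths are in m, angles in rad, forces in N, time in s.
With the tool pointing down it reaches from about 0.35 to 0.975 m from the base axis. Payload 4.9 kg.
Tool frame: the origin (TCP) lies on the centre line of the jaws, within the pads' length; the fingertips stand manip.tcp_to_tips ahead of it and the grasp point (between the pads) is the TCP (manip.tcp_to_tips is the distance from the TCP to the fingertips, in m); y points along the fingers, z is the direction in which the jaws open and shut, and the axes are right-handed (so a half turn about y gives the same grasp; the last joint's range is limited). The gripper opens to 85 mm and grips with 20 to 120 N. Pads are 22 mm wide; open, the fingers measure 114 mm over their backs; the gripper's body (76 mm by 85 mm) begins 54 mm behind the grasp point. The pads swing forward as they close: fully open they stand 13 mm farther back than shut.
Start: joints at [-1.243, 0.053, 1.613, -0, 1.476, -0.119], TCP at [0.27, -0.564, 0.25] pointing down, gripper open.
Joint ranges: [-3.01, 3.01], [-1.01, 2.22], [0.06, 2.58], [-1.02, 4.17], [0.09, 2.62], [-3.14, 3.14]. Speed limits (rad/s): [2.57, 2.57, 3.14, 3.14, 3.14, 3.14].

## Interface

Orientations are given as a unit quaternion [w, x, y, z].
In Python, from plant import manip gives the robot as it stands.
- The arm moves only by the tool apply_moves, never from a script. Its argument "moves" is a list of rows, each a list of 7 numbers: the gripper's target within -1 to 1 (shut at 1, half-way at 0, fully open at -1), then the shift along the tool's x, y, z in mm, then the turn, a rotation vector about the tool's x, y, z in degrees. A call has 1 to 20 rows; each row shifts and turns the commanded pose from where the row before left it, along the tool's axes as they then stand; what a row does not reach is not made up. A row lasts 1/10 s, in which the tool goes at most 50 mm and 8.59 degrees, less where a joint would pass 70% of its speed; a pose out of reach is approached as far as the arm can. A call with a gripper value outside its range is refused whole. The fingers move at their own pace and stop on an object; the grip force is fixed at half the most. Time passes only in rows, so rows that do not move let the fingers close. It gives the time, the measured TCP pose, the force and the opening at its end, in the units of the state.
- manip.state(): the state, without advancing time (a new reading comes with each control period).
- manip.grab_frame(name): name is "side" or "top"; returns the picture (384x512x3 uint8, blue, green, red); there is no depth.
- manip.calibration(name): a dict with "mtx" (3x3 intrinsics, pixels), "distortion" ([k1, k2, p1, p2, k3] as OpenCV has them; the pictures are not rectified), "T" (4x4, takes a point from camera to world coordinates). Camera axes: x right, y down, z forward; pixel columns grow to the right and rows downward; lengths in m; the calibration is good to about 2 mm. A picture is of the moment at which its call begins. calibration takes no time and is no camera call.
- manip.job_done(): hands the job in, once; it reports no verdict.
The state is a dict: "time": time; "joint_pos": joint angles; "joint_vel": joint speeds; "joint_efforts": joint torques, N m; "tool_pos": TCP position; "tool_rot": TCP orientation; "contact_force": force on the tool from outside, world axes, zero at the start; "ft_torque": the same for the moment, N m; "gripper_width": opening from 0.0 (shut) to 1.0 (fully open).
Only numpy, scipy, OpenCV 4.12 (cv2) and the standard library are available. Lean on these libraries where they do the work, as an engineer would, in place of code of your own. Each camera call takes 0.05 s, during which the arm holds its last target. There are 200 camera calls.

## Working session

There is one attempt and no reset: what is moved stays moved. The work goes in short steps, Python scripts to look and compute and a tool call to move; the robot and the scene stay as the last step left them, time stands still between calls to the robot, and variables do not carry over. Pictures are saved under pics/ and viewed, about 8 in all and at most 12, crops included, and the job is handed in when it is done.

Besides the shell and the picture viewer there is one more tool, called as name([rows], argument=value, ...), one row to a line, values as JSON. apply_moves: Moves the arm, as the interface text tells. Its arguments: {"type":"object","properties":{"moves":{"type":"array","items":{"type":"array","items":{"type":"number"}}}},"required":["moves"]}

```bash
ls; mkdir -p pics; python3 - <<'E'
from plant import manip
import cv2,numpy as np
print(manip.state(), manip.tcp_to_tips)
for n in("side","top"):
    cv2.imwrite(f"pics/{n}0.png",manip.grab_frame(n)); c=manip.calibration(n); print(n,np.round(c["mtx"],1).tolist(),c["distortion"],np.round(c["T"],3).tolist())
a=cv2.imread("pics/side0.png");b=cv2.imread("pics/top0.png")
cv2.imwrite("pics/both0.png",np.vstack([cv2.resize(a,None,fx=.78,fy=.78),cv2.resize(b,None,fx=.78,fy=.78)]))
E
```

```text
pics
{'time': 0.0, 'joint_pos': array([-1.24301196e+00,  5.33739860e-02,  1.61429816e+00,  1.24806084e-05,
        1.47601571e+00, -1.19008511e-01]), 'joint_vel': array([-4.58431216e-04,  5.99924880e-05, -1.20606361e-03, -2.26352998e-03,
        8.12139222e-04, -7.03664589e-05]), 'joint_efforts': array([-7.57034340e-04, -3.93681800e+01, -3.70180464e+01, -1.99612364e-04,
        6.94152943e-03,  9.63327125e-06]), 'tool_pos': array([ 0.26985456, -0.5630871 ,  0.24904988]), 'tool_rot': array([ 0.1565812 , -0.15672683,  0.69027252, -0.68879814]), 'contact_force': array([0.03790408, 1.34891994, 0.32836788]), 'ft_torque': array([ 0.00789883, -0.02904885,  0.02245825]), 'gripper_width': 1.0003803977459418} 0.019
side [[406.6, 0.0, 254.1], [0.0, 406.6, 191.6], [0.0, 0.0, 1.0]] [0.04253168 0.         0.         0.         0.        ] [[-0.911, -0.252, 0.327, 0.1], [-0.412, 0.524, -0.745, 0.96], [0.017, -0.814, -0.581, 0.92], [0.0, 0.0, 0.0, 1.0]]
top [[425.2, 0.0, 254.9], [0.0, 425.2, 190.1], [0.0, 0.0, 1.0]] [-0.04773953  0.          0.          0.          0.        ] [[-0.015, -0.995, 0.099, 0.381], [-1.0, 0.015, 0.0, -0.047], [-0.002, -0.099, -0.995, 1.563], [0.0, 0.0, 0.0, 1.0]]
```

View pics/side0.png

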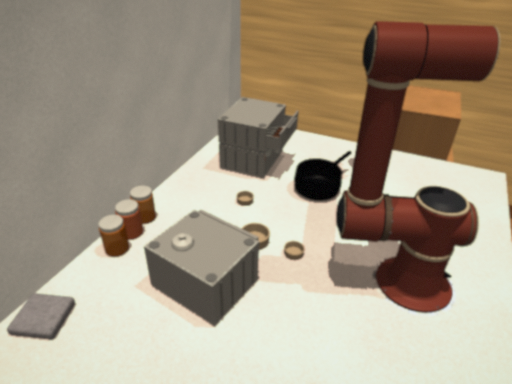

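View pics/top0.png

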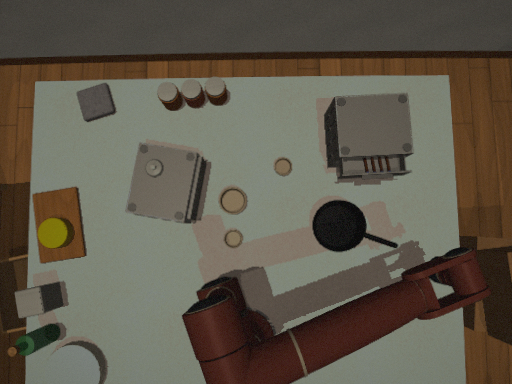

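Side view: the tier with the door is at (203,262), its burner cap at (182,241). The large dish is at (255,236), with smaller look-alikes at (245,198) and (293,250). Top view: the roof is at (165,182) and the door strip at about (203,185), facing right with its hinge up the image. The dish candidates there are (232,201), the largest, plus the small ones at (283,166) and (233,239). The pot is at (340,226).

```bash
cat > h.py <<'E'
from plant import manip
import cv2,numpy as np
def rays(n,uv):
    c=manip.calibration(n); T=np.array(c["T"])
    p=cv2.undistortPoints(np.float64(uv).reshape(-1,1,2),np.array(c["mtx"]),np.array(c["distortion"])).reshape(-1,2)
    return T[:3,3],np.c_[p,np.ones(len(p))]@T[:3,:3].T
def plane(n,uv,z):
    o,d=rays(n,uv); return o+d*((z-o[2])/d[:,2])[:,None]
def tri(ps):
    A=np.zeros((3,3));b=np.zeros(3)
    for n,uv in ps:
        o,d=rays(n,[uv]);d=d[0]/np.linalg.norm(d[0]);M=np.eye(3)-np.outer(d,d);A+=M;b+=M@o
    return np.linalg.solve(A,b)
def proj(n,P):
    c=manip.calibration(n);W=np.linalg.inv(np.array(c["T"]))
    return cv2.projectPoints(np.float64(P).reshape(-1,1,3),cv2.Rodrigues(W[:3,:3])[0],W[:3,3],np.array(c["mtx"]),np.array(c["distortion"]))[0].reshape(-1,2)
E
python3 - <<'E'
from h import *
b=cv2.imread("pics/top0.png"); a=cv2.imread("pics/side0.png")
for p in [(165,195),(203,180),(232,201),(240,201),(215,230),(222,120),(232,187),(198,190)]: print(p,b[p[1],p[0]], end=' ')
print()
for p in [(210,250),(200,285),(235,285),(255,236),(253,245)]: print(p,a[p[1],p[0]],end=' ')
A=cv2.resize(b[130:250,115:265],None,fx=5.3,fy=5,interpolation=cv2.INTER_CUBIC)
A=cv2.resize(b[135:250,120:260],None,fx=4,fy=4,interpolation=cv2.INTER_CUBIC)
B=cv2.resize(a[195:325,140:310],None,fx=4,fy=4,interpolation=cv2.INTER_CUBIC)
cv2.imwrite("pics/cA.png",A);cv2.imwrite("pics/cB.png",B)
E
```

```text
(165, 195) [ 93 105 112] (203, 180) [52 56 64] (232, 201) [ 88 114 131] (240, 201) [ 89 114 132] (215, 230) [106 120 131] (222, 120) [120 134 127] (232, 187) [ 73  93 107] (198, 190) [22 29 34] 
(210, 250) [138 156 166] (200, 285) [65 72 77] (235, 285) [63 71 76] (255, 236) [135 155 170] (253, 245) [141 159 164]
```

View pics/cA.png

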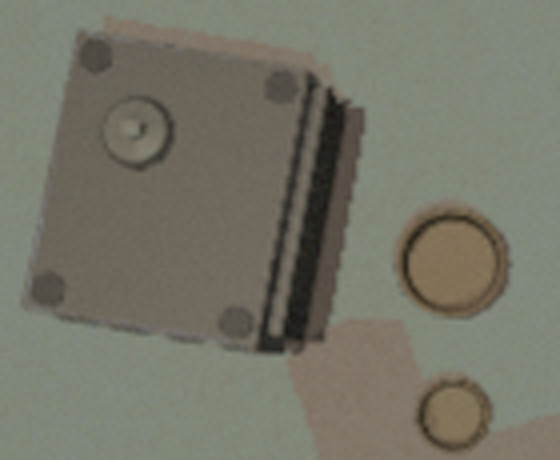

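View pics/cB.png

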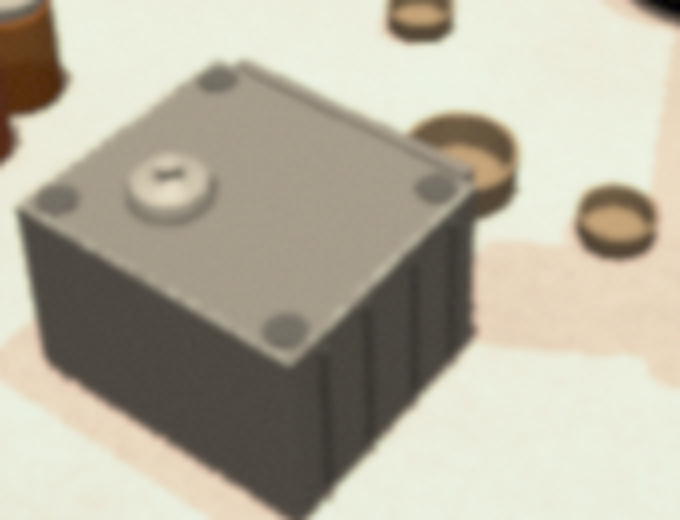

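```bash
python3 - <<'E'
from h import *
A=lambda u,v:(u/4+120-.375,v/4+135-.375); B=lambda u,v:(u/4+140-.375,v/4+195-.375)
pt=[A(80,32),A(308,75),A(258,348),A(25,304)]; ps=[B(20,207),B(222,63),B(470,192),B(288,365)]
for p,s in zip(pt,ps): print("corner tri",np.round(tri([("top",p),("side",s)]),4))
P=plane("top",pt,.16);print(np.round(P,4)); print(np.linalg.norm(P-np.roll(P,-1,0),axis=1))
# screws give a robust centre and yaw
S=plane("top",[A(96,56),A(282,88),A(236,322),A(48,288)],.16)
Ss=plane("side",[B(57,200),B(217,80),B(437,188),B(286,331)],.16); print("screws",np.round(S,4),np.round(Ss,4))
Q=(P[:,:2]+0); c=(P.mean(0)+0*S.mean(0))[:2]
ex=(P[3]+P[0]-P[1]-P[2])[:2]*1; ex=-(P[1]+P[2]-P[0]-P[3])[:2]; ey=((P[2]+P[3])-(P[0]+P[1]))[:2]
yaw=np.arctan2(ex[1],ex[0]); yaw2=np.arctan2(ey[1],ey[0])-np.pi/2; print("c",c,S.mean(0),Ss.mean(0),"yaw",yaw,yaw2)
ds=plane("top",[A(453,260),A(453-57,260),A(453+57,260),A(453,203),A(453,317)],.04);print("dish",ds)
print("door top pts",plane("top",[A(326,90),A(280,340)],.156))
# dish rim height check with side: rim ellipse extremes right (517,158), bottom of front inner
print("dish side",plane("side",[B(463,156)],.04), plane("side",[B(517,158)],.04))
b=cv2.imread("pics/top0.png")
pp=lambda u:plane("top",[u],0)[0]
print("pot",plane("top",[(340,226),(396,245)],.09),"small",pp((283,166)),pp((233,239)))
E
```

```text
corner tri [0.6884 0.3403 0.1581]
corner tri [0.6482 0.1474 0.1577]
corner tri [0.4221 0.1907 0.1514]
corner tri [0.4594 0.3838 0.1564]
[[0.6876 0.3396 0.16  ]
 [0.6476 0.147  0.16  ]
 [0.42   0.1886 0.16  ]
 [0.4591 0.3827 0.16  ]]
[0.19672405 0.2313141  0.19792    0.23258011]
screws [[0.6668 0.3258 0.16  ]
 [0.6369 0.1688 0.16  ]
 [0.4417 0.2069 0.16  ]
 [0.4721 0.3636 0.16  ]] [[0.6692 0.3259 0.16  ]
 [0.6395 0.169  0.16  ]
 [0.4424 0.2058 0.16  ]
 [0.4722 0.3632 0.16  ]]
c [0.55358028 0.26449483] [0.5543911  0.26627366 0.16      ] [0.55583844 0.26598501 0.16      ] yaw 1.3690975352320867 1.3872210527501352
dish [[ 0.49974066  0.0333422   0.04      ]
 [ 0.50050899  0.08457351  0.04      ]
 [ 0.49896914 -0.01785708  0.04      ]
 [ 0.55124838  0.03283194  0.04      ]
 [ 0.44856354  0.03385764  0.04      ]]
door top pts [[0.63532665 0.13244766 0.156     ]
 [0.42650788 0.1710737  0.156     ]]
dish side [[0.49353873 0.04313893 0.04      ]] [[0.45288103 0.02651437 0.04      ]]
pot [[ 0.39869084 -0.33880421  0.09      ]
 [ 0.32986734 -0.53111797  0.09      ]] small [ 0.62532081 -0.15205835  0.        ] [0.3584842  0.03646491 0.        ]
```

```bash
cat >> h.py <<'E'
from scipy.spatial.transform import Rotation as Rt
YAW=1.381; C=np.array([.555,.266])
EX=np.array([np.cos(YAW),np.sin(YAW)]);EY=np.array([-EX[1],EX[0]]);H=C-.112*EX-.112*EY
def door(th,r,off): # point at radius r along door, off>0 = outward side
    t=YAW+np.pi/2+th; u=np.array([np.cos(t),np.sin(t)]); n=np.array([-u[1],u[0]]); return H+r*u+off*n
def R(): 
    q=manip.state()["tool_rot"]; return Rt.from_quat([q[1],q[2],q[3],q[0]]).as_matrix()
def rep(*tg):
    s=manip.state(); M=R(); print("t %.2f tcp %s F %s w %.2f"%(s["time"],np.round(s["tool_pos"],4),np.round(s["contact_force"],1),s["gripper_width"])); print(np.round(M,3).tolist(),"q",np.round(s["joint_pos"],2))
    p=s["tool_pos"]
    for g in tg: g=np.array(g); print("to",np.round(g,4),"tool mm",np.round(M.T@(g-p)*1000,1)); p=g
E
python3 - <<'E'
from h import *
rep([.5,.033,.25])
M=R(); print("tool x yaw",np.degrees(np.arctan2(M[1,0],M[0,0])),"tool z yaw",np.degrees(np.arctan2(M[1,2],M[0,2])),"EX yaw",np.degrees(YAW))
print(H,door(0,.195,.006),door(.25,.218,0),door(np.pi/2,.218,0))
E
```

```text
t 0.10 tcp [ 0.2699 -0.5631  0.2492] F [-0.6 -0.6  0.2] w 1.00
[[-0.902, -0.001, 0.432], [-0.432, 0.002, -0.902], [-0.0, -1.0, -0.002]] q [-1.24  0.05  1.61 -0.    1.48 -0.12]
to [0.5   0.033 0.25 ] tool mm [-4.651e+02  1.000e-01 -4.382e+02]
tool x yaw -154.39939383717856 tool z yaw -64.39937391207634 EX yaw 79.12547150756669
[0.64385899 0.13488142] [0.45122871 0.16577765] [0.42625393 0.12176495] [ 0.60273135 -0.07920388]
```

apply_moves([
  [1,0,0,0,0,7.3,0],
  [1,0,0,0,0,7.3,0],
  [1,0,0,0,0,7.3,0],
  [1,0,0,0,0,7.3,0],
  [1,0,0,0,0,7.3,0],
  [1,-7.6,0,-41.9,0,0,0],
  [1,-7.6,0,-41.9,0,0,0],
  [1,-7.6,0,-41.9,0,0,0],
  [1,-7.6,0,-41.9,0,0,0],
  [1,-7.6,0,-41.9,0,0,0],
  [1,-7.6,0,-41.9,0,0,0],
  [1,-7.6,0,-41.9,0,0,0],
  [1,-7.6,0,-41.9,0,0,0],
  [1,-7.6,0,-41.9,0,0,0],
  [1,-7.6,0,-41.9,0,0,0],
  [1,-7.6,0,-41.9,0,0,0],
  [1,-7.6,0,-41.9,0,0,0],
  [1,-7.6,0,-41.9,0,0,0],
  [1,-7.6,0,-41.9,0,0,0],
  [1,-7.6,0,-41.9,0,0,0],
])

```text
time: 2.1
tool_pos: [0.5009, 0.0338, 0.2499]
tool_rot: [0.067, -0.067, -0.704, 0.704]
contact_force: [0.6, 0.0, 1.0]
gripper_width: -0.002
```

```bash
python3 - <<'E'
from h import *
b=manip.grab_frame("top");a=manip.grab_frame("side")
rep([.5,.033,.1],[.5,.033,.042])
cv2.imwrite("pics/v1.png",np.hstack([cv2.resize(a[150:320,140:340],None,fx=2,fy=2),cv2.resize(b[130:300,120:320],None,fx=2,fy=2)]))
E
```

```text
t 2.20 tcp [0.5013 0.0359 0.2498] F [-1.2  0.1  0.2] w 0.00
[[-0.983, -0.001, -0.183], [0.183, 0.002, -0.983], [0.001, -1.0, -0.001]] q [-0.08 -0.25  1.89  0.    1.5   1.68]
to [0.5   0.033 0.1  ] tool mm [  0.6 149.7   3.3]
to [0.5   0.033 0.042] tool mm [-0.1 58.   0.1]
```

View pics/v1.png

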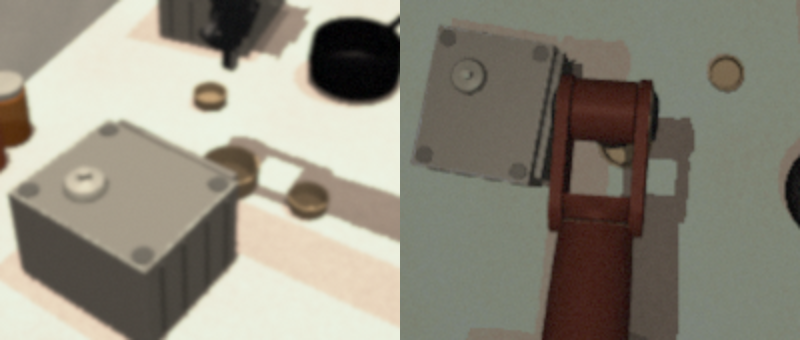

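apply_moves([
  [1,0,40,3,0,0,0],
  [1,0,40,0,0,0,0],
  [1,0,40,0,0,0,0],
  [1,0,30,0,0,0,0],
  [1,0,15,0,0,0,0],
  [1,0,15,0,0,0,0],
  [1,0,10,0,0,0,0],
  [1,0,10,0,0,0,0],
  [1,0,5,0,0,0,0],
  [1,0,3,0,0,0,0],
  [1,0,0,0,0,0,0],
])

```text
time: 3.3
tool_pos: [0.5005, 0.029, 0.0425]
tool_rot: [0.067, -0.067, -0.704, 0.704]
contact_force: [0.1, 0.4, 0.0]
gripper_width: -0.002
```

```bash
python3 - <<'E'
from h import *
b=manip.grab_frame("top");a=manip.grab_frame("side")
rep([.5,-.0,.042],[.5,-.12,.042])
cv2.imwrite("pics/v2.png",np.hstack([cv2.resize(a[150:320,140:340],None,fx=2,fy=2),cv2.resize(b[130:300,120:320],None,fx=2,fy=2)]))
E
```

```text
t 3.40 tcp [0.5008 0.029  0.0429] F [ 0.6  0.  -1. ] w 0.00
[[-0.982, 0.001, -0.189], [0.189, -0.0, -0.982], [-0.001, -1.0, -0.0]] q [-0.09 -0.01  2.05  0.    1.1   1.67]
to [ 0.5   -0.     0.042] tool mm [-4.7  0.9 28.6]
to [ 0.5   -0.12   0.042] tool mm [-22.7   0.  117.8]
```

View pics/v2.png

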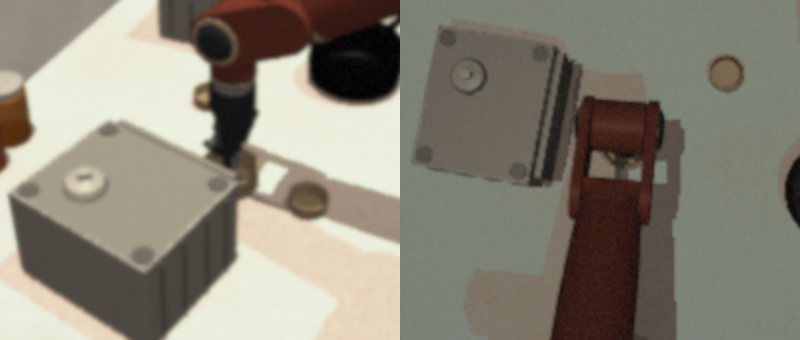

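apply_moves([
  [1,-1.9,0,9.8,0,0,0],
  [1,-1.9,0,9.8,0,0,0],
  [1,-1.5,0,7.9,0,0,0],
  [1,-1.5,0,7.9,0,0,0],
  [1,-1.5,0,7.9,0,0,0],
  [1,-1.5,0,7.9,0,0,0],
  [1,-1.9,0,9.8,0,0,0],
  [1,-1.9,0,9.8,0,0,0],
])

```text
time: 4.2
tool_pos: [0.5004, -0.0438, 0.0425]
tool_rot: [-0.067, 0.067, 0.704, -0.704]
contact_force: [0.5, 3.0, 2.7]
gripper_width: 0.007
```

apply_moves([
  [1,-1.9,0,9.8,0,0,0],
  [1,-1.9,0,9.8,0,0,0],
  [1,-1.9,0,9.8,0,0,0],
  [1,-1.9,0,9.8,0,0,0],
  [1,-1.9,0,9.8,0,0,0],
  [1,-1.9,0,9.8,0,0,0],
  [1,-1.9,0,9.8,0,0,0],
  [1,-1.9,0,9.8,0,0,0],
  [1,-1.9,0,9.8,0,0,0],
  [1,-1.9,0,9.8,0,0,0],
  [1,-1.9,0,9.8,0,0,0],
  [1,-1.9,0,9.8,0,0,0],
  [1,-1.5,0,7.9,0,0,0],
  [1,-1,0,4.9,0,0,0],
  [1,-0.6,0,2.9,0,0,0],
  [1,0,0,0,0,0,0],
  [1,0.6,0,-2.9,0,0,0],
  [1,1,0,-4.9,0,0,0],
  [1,1.5,0,-7.9,0,0,0],
  [1,0,0,0,0,0,0],
])

```text
time: 6.2
tool_pos: [0.5, -0.1617, 0.0419]
tool_rot: [-0.067, 0.066, 0.704, -0.704]
contact_force: [0.5, 0.6, -0.9]
gripper_width: 0.001
```

apply_moves([
  [1,0,-10,0,0,0,0],
  [1,0,-15,0,0,0,0],
  [1,0,-30,0,0,0,0],
  [1,0,-40,0,0,0,0],
  [1,0,-40,0,0,0,0],
  [1,0,0,0,0,0,0],
])

```text
time: 6.8
tool_pos: [0.5044, -0.165, 0.1867]
tool_rot: [0.062, -0.072, -0.702, 0.706]
contact_force: [0.1, 0.1, 1.0]
gripper_width: -0.0
```

```bash
python3 - <<'E'
from h import *
b=manip.grab_frame("top");a=manip.grab_frame("side")
p=door(0,.195,.006); q=p-EX*.06
rep([*q,.20],[*q,.151])
print(door(0,.195,.006))
cv2.imwrite("pics/v3.png",np.hstack([cv2.resize(a[120:290,180:380],None,fx=2,fy=2),cv2.resize(b[130:300,180:380],None,fx=2,fy=2)]))
E
```

```text
t 6.90 tcp [ 0.5015 -0.1636  0.1804] F [-0.1  0.  -0.8] w 0.01
[[-0.982, 0.005, -0.189], [0.189, -0.002, -0.982], [-0.005, -1.0, 0.001]] q [-0.46 -0.13  1.91 -0.    1.36  1.3 ]
to [0.4399 0.1069 0.2   ] tool mm [ 111.6  -20.5 -253.8]
to [0.4399 0.1069 0.151 ] tool mm [ 0.2 49.  -0.1]
[0.45122871 0.16577765]
```

View pics/v3.png

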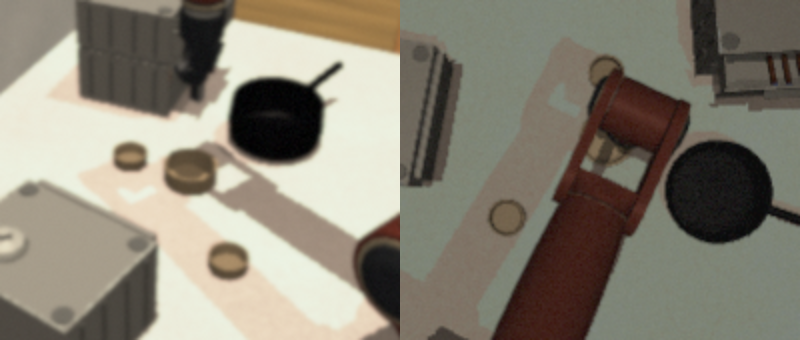

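apply_moves([
  [1,12.4,-2.3,-28.2,0,0,0],
  [1,12.4,-2.3,-28.2,0,0,0],
  [1,12.4,-2.3,-28.2,0,0,0],
  [1,12.4,-2.3,-28.2,0,0,0],
  [1,12.4,-2.3,-28.2,0,0,0],
  [1,12.4,-2.3,-28.2,0,0,0],
  [1,12.4,-2.3,-28.2,0,0,0],
  [1,12.4,-2.3,-28.2,0,0,0],
  [1,12.4,-2.3,-28.2,0,0,0],
  [1,0,0,0,0,0,0],
  [1,0,0,0,0,0,0],
])

```text
time: 8.0
tool_pos: [0.4381, 0.1076, 0.1969]
tool_rot: [0.067, -0.066, -0.704, 0.704]
contact_force: [0.0, -0.3, -0.2]
gripper_width: -0.002
```

```bash
python3 - <<'E'
from h import *
b=manip.grab_frame("top");a=manip.grab_frame("side")
p=door(0,.195,.006)
rep([*(p-EX*.06),.147],[*(p-EX*.0145),.147])
m=lambda n,u:np.round(plane(n,[u],.04)[0],3)
print("dish",m("side",(275,199)))
cv2.imwrite("pics/v4.png",np.hstack([cv2.resize(a[150:320,140:340],None,fx=2,fy=2),cv2.resize(b[130:300,160:360],None,fx=2,fy=2)]))
E
```

```text
t 8.10 tcp [0.4385 0.1068 0.1972] F [ 0.1  0.7 -0.1] w 0.00
[[-0.982, -0.001, -0.19], [0.19, -0.001, -0.982], [0.001, -1.0, 0.001]] q [ 0.07 -0.35  2.06 -0.    1.43  1.84]
to [0.4399 0.1069 0.147 ] tool mm [-1.4 50.2 -0.4]
to [0.4485 0.1515 0.147 ] tool mm [  0.1  -0.  -45.5]
dish [ 0.507 -0.16   0.04 ]
```

View pics/v4.png

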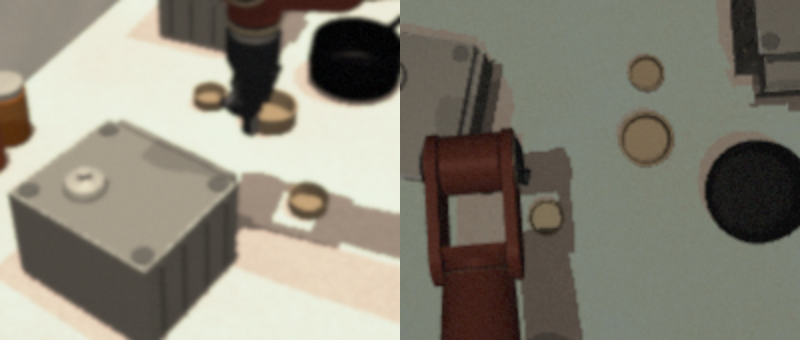

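apply_moves([
  [1,-1,20,0,0,0,0],
  [1,0,20,0,0,0,0],
  [1,0,10,0,0,0,0],
  [1,0,0,-15,0,0,0],
  [1,0,0,-12,0,0,0],
  [1,0,0,-5,0,0,0],
  [1,0,0,-2,0,0,0],
  [1,0,0,-2,0,0,0],
  [1,0,0,0,0,0,0],
])

```text
time: 9.0
tool_pos: [0.4467, 0.1426, 0.1482]
tool_rot: [0.067, -0.067, -0.704, 0.704]
contact_force: [0.5, -0.3, 0.9]
gripper_width: -0.005
```

apply_moves([
  [1,0,0,-2,0,0,0],
  [1,0,0,-2,0,0,0],
  [1,0,0,0,0,0,0],
])

```text
time: 9.3
tool_pos: [0.4474, 0.1467, 0.1481]
tool_rot: [-0.067, 0.067, 0.704, -0.704]
contact_force: [-0.3, -0.7, -0.9]
gripper_width: -0.001
```

apply_moves([
  [1,0,0,-2,0,0,0],
  [1,0,0,-2,0,0,0],
  [1,0,0,0,0,0,0],
])

```text
time: 9.6
tool_pos: [0.4481, 0.1507, 0.148]
tool_rot: [-0.067, 0.067, 0.704, -0.704]
contact_force: [0.1, -1.6, -0.2]
gripper_width: 0.001
```

apply_moves([
  [1,0,0,-2,0,0,0],
  [1,0,0,0,0,0,0],
])

```text
time: 9.8
tool_pos: [0.4485, 0.1525, 0.148]
tool_rot: [0.067, -0.067, -0.704, 0.704]
contact_force: [0.0, -0.3, 0.2]
gripper_width: -0.001
```

apply_moves([
  [1,0,0,-1.5,0,0,0],
  [1,0,0,0,0,0,0],
])

```text
time: 10.0
tool_pos: [0.4487, 0.1536, 0.148]
tool_rot: [0.067, -0.067, -0.704, 0.704]
contact_force: [-1.1, -3.2, 0.4]
gripper_width: 0.0
```

apply_moves([
  [1,0,0,-1,0,0,0],
  [1,0,0,0,0,0,0],
])

```text
time: 10.2
tool_pos: [0.4489, 0.1547, 0.148]
tool_rot: [0.067, -0.067, -0.704, 0.704]
contact_force: [-2.5, -2.3, 1.0]
gripper_width: 0.001
```

apply_moves([
  [1,0,0,-1,0,0,0],
  [1,0,0,0,0,0,0],
])

```text
time: 10.4
tool_pos: [0.449, 0.1559, 0.1479]
tool_rot: [0.067, -0.067, -0.704, 0.704]
contact_force: [-1.1, -3.5, 0.8]
gripper_width: -0.001
```

apply_moves([
  [1,0,0,-1,0,0,0],
  [1,0,0,0,0,0,0],
])

```text
time: 10.6
tool_pos: [0.4492, 0.1569, 0.1479]
tool_rot: [0.067, -0.067, -0.704, 0.704]
contact_force: [-1.5, -3.2, 1.7]
gripper_width: 0.001
```

apply_moves([
  [1,0,0,-1,0,0,0],
  [1,0,0,0,0,0,0],
])

```text
time: 10.8
tool_pos: [0.4494, 0.1577, 0.1479]
tool_rot: [0.067, -0.067, -0.704, 0.704]
contact_force: [-2.8, -5.2, 1.6]
gripper_width: 0.004
```

apply_moves([
  [1,0,0,-1,0,0,0],
  [1,0,0,0,0,0,0],
])

```text
time: 11.0
tool_pos: [0.4494, 0.1578, 0.1479]
tool_rot: [0.067, -0.067, -0.703, 0.705]
contact_force: [-2.9, -9.0, 1.2]
gripper_width: -0.004
```

apply_moves([
  [1,0,0,10,0,0,0],
  [1,0,0,30,0,0,0],
  [1,0,0,40,0,0,0],
  [1,0,0,20,0,0,0],
  [1,0,0,0,0,0,0],
  [1,0,-40,0,0,0,0],
  [1,0,-40,0,0,0,0],
  [1,0,0,0,0,0,0],
  [1,0,0,0,0,0,0],
  [1,0,0,0,0,0,0],
])

```text
time: 12.0
tool_pos: [0.4304, 0.0613, 0.2268]
tool_rot: [-0.067, 0.066, 0.704, -0.704]
contact_force: [-0.2, 0.2, -0.2]
gripper_width: -0.002
```

```bash
python3 - <<'E'
from h import *
b=manip.grab_frame("top");a=manip.grab_frame("side")
rep()
print(proj("top",[[*door(t,r,0),.156] for t in(0,.25) for r in (0,.218)]), "exp edge",door(.25,.218,0))
cv2.imwrite("pics/v5.png",np.hstack([cv2.resize(a[190:320,140:270],None,fx=3,fy=3),cv2.resize(b[130:260,120:250],None,fx=3,fy=3)]))
E
```

```text
t 12.10 tcp [0.4301 0.0611 0.2262] F [ 0.3  0.2 -0.6] w -0.00
[[-0.982, -0.003, -0.189], [0.189, 0.001, -0.982], [0.003, -1.0, -0.0]] q [-0.03 -0.42  2.06  0.    1.5   1.73]
[[200.39769539 154.62980815]
 [188.13659586 218.65774381]
 [200.39769539 154.62980815]
 [204.50323963 219.49058876]] exp edge [0.42625393 0.12176495]
```

View pics/v5.png

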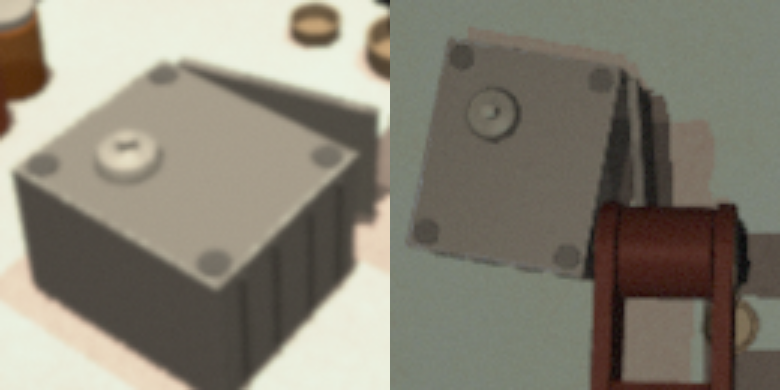

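```bash
python3 - <<'E'
from h import *
e=plane("side",[(140+377/3-.33,190+110/3-.33)],.156)[0]; d=e[:2]-H
print("edge",e,"r",np.linalg.norm(d),"th",np.arctan2(d[1],d[0])-YAW-np.pi/2+0)
th=.25; M=R(); M=Rt.from_euler('z',th).as_matrix()@M
p=manip.state()["tool_pos"]
for r,z in((.25,.226),(.25,.142),(.19,.142)):
    g=np.array([*door(th,r,-.0325),z]); print(g,np.round(M.T@(g-p)*1000,1)); p=g
E
```

```text
edge [0.42857634 0.12270088 0.156     ] r 0.21562695582458885 th -6.036869922964956
[0.39235647 0.15228072 0.226     ] [ 32.1   0.3 -93.3]
[0.39235647 0.15228072 0.142     ] [-0.2 84.   0. ]
[0.45224777 0.15589076 0.142     ] [-60.   -0.2   0. ]
```

apply_moves([
  [1,0,0,0,0,-7.15,0],
  [1,0,0,0,0,-7.15,0],
  [1,10.7,0,-31.1,0,0,0],
  [1,10.7,0,-31.1,0,0,0],
  [1,10.7,0,-31.1,0,0,0],
  [1,0,0,0,0,0,0],
  [1,0,30,0,0,0,0],
  [1,0,30,0,0,0,0],
  [1,0,24,0,0,0,0],
  [1,0,0,0,0,0,0],
  [1,0,0,0,0,0,0],
])

```text
time: 13.2
tool_pos: [0.393, 0.1515, 0.1435]
tool_rot: [-0.02, 0.021, -0.707, 0.707]
contact_force: [-0.3, -0.3, 0.4]
gripper_width: 0.004
```

```bash
python3 - <<'E'
from h import *
rep([*door(.25,.19,-.0325),.142])
E
```

```text
t 13.20 tcp [0.393  0.1515 0.1435] F [-0.3 -0.3  0.4] w 0.00
[[-0.998, -0.002, 0.059], [-0.059, -0.0, -0.998], [0.002, -1.0, 0.0]] q [ 0.19 -0.38  2.18 -0.    1.35  1.7 ]
to [0.4522 0.1559 0.142 ] tool mm [-59.4   1.4  -0.9]
```

apply_moves([
  [1,-15,0,0,0,0,0],
  [1,-20,0,0,0,0,0],
  [1,-15,0,0,0,0,0],
  [1,-9,0,0,0,0,0],
  [1,0,0,0,0,0,0],
  [1,0,0,4,0,0,0],
  [1,0,0,4,0,0,0],
  [1,0,0,3,0,0,0],
  [1,0.8,0,9.5,0,-2.86,0],
  [1,0.8,0,9.5,0,-2.86,0],
  [1,0.8,0,9.5,0,-2.86,0],
  [1,0.8,0,9.5,0,-2.86,0],
  [1,0,0,0,0,0,0],
])

```text
time: 14.5
tool_pos: [0.4545, 0.1055, 0.144]
tool_rot: [-0.091, 0.091, -0.701, 0.701]
contact_force: [0.4, 0.7, -0.0]
gripper_width: 0.001
```

```bash
python3 - <<'E'
from h import *
rep([*door(.45,.19,-.0205),.142]); M=R(); print("th",np.arctan2(M[1,0],M[0,0])-YAW-np.pi/2+2*np.pi)
E
```

```text
t 14.50 tcp [0.4545 0.1055 0.144 ] F [ 0.4  0.7 -0. ] w 0.00
[[-0.967, 0.0, 0.255], [-0.255, -0.0, -0.967], [-0.0, -1.0, 0.0]] q [ 0.07 -0.25  2.08 -0.    1.32  1.38]
to [0.455  0.1058 0.142 ] tool mm [-0.6  2.  -0.1]
th 0.4473158011885392
```

apply_moves([
  [1,0.8,0,9.5,0,-2.86,0],
  [1,0.8,0,9.5,0,-2.86,0],
  [1,0.8,0,9.5,0,-2.86,0],
  [1,0.8,0,9.5,0,-2.86,0],
  [1,0.8,0,9.5,0,-2.86,0],
  [1,0.8,0,9.5,0,-2.86,0],
  [1,0.8,0,9.5,0,-2.86,0],
  [1,0.8,0,9.5,0,-2.86,0],
  [1,0.8,0,9.5,0,-2.86,0],
  [1,0.8,0,9.5,0,-2.86,0],
  [1,0,0,0,0,0,0],
])

```text
time: 15.6
tool_pos: [0.4916, 0.0191, 0.1441]
tool_rot: [-0.261, 0.261, -0.657, 0.657]
contact_force: [0.3, -0.1, -0.3]
gripper_width: -0.001
```

```bash
python3 - <<'E'
from h import *
rep([*door(.95,.19,-.0205),.142]); M=R(); print("th",(np.arctan2(M[1,0],M[0,0])-YAW-np.pi/2)%(2*np.pi))
a=manip.grab_frame("side"); e=proj("side",[[*door(.95,.218,0),.156]]);print("edge expected at",e)
cv2.imwrite("pics/v6.png",cv2.resize(a[120:320,140:340],None,fx=3,fy=3))
E
```

```text
t 15.60 tcp [0.4916 0.0191 0.1441] F [ 0.3 -0.1 -0.3] w -0.00
[[-0.727, 0.0, 0.686], [-0.686, -0.0, -0.727], [-0.0, -1.0, 0.0]] q [-0.11 -0.18  2.02  0.    1.3   0.7 ]
to [0.492  0.0188 0.142 ] tool mm [-0.1  2.1  0.5]
th 0.9459922009758541
edge expected at [[265.74279532 195.87629164]]
```

View pics/v6.png

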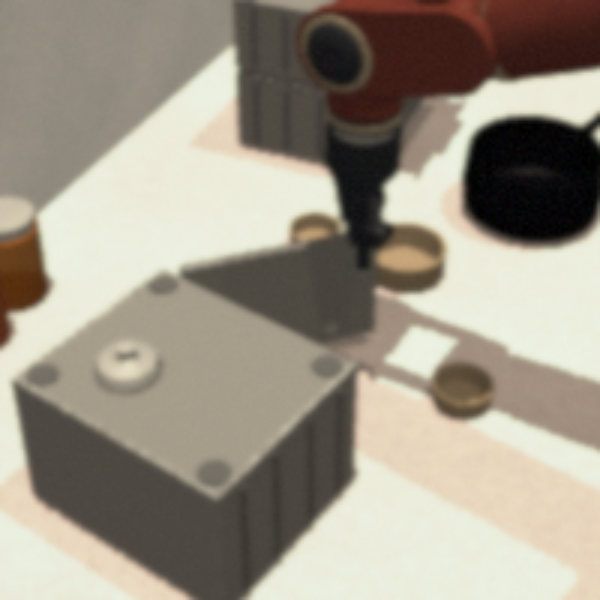

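apply_moves([
  [1,0.8,0,9.5,0,-2.86,0],
  [1,0.8,0,9.5,0,-2.86,0],
  [1,0.8,0,9.5,0,-2.86,0],
  [1,0.8,0,9.5,0,-2.86,0],
  [1,0.8,0,9.5,0,-2.86,0],
  [1,0.8,0,9.5,0,-2.86,0],
  [1,0.8,0,9.5,0,-2.86,0],
  [1,0.8,0,9.5,0,-2.86,0],
  [1,0.8,0,9.5,0,-2.86,0],
  [1,0.8,0,9.5,0,-2.86,0],
  [1,0.5,0,5.7,0,-1.72,0],
  [1,0.3,0,3.8,0,-1.15,0],
  [1,0.3,0,3.8,0,-1.15,0],
  [1,0,0,0,0,0,0],
  [1,0,0,0,0,0,0],
])

```text
time: 17.15
tool_pos: [0.5776, -0.0439, 0.144]
tool_rot: [0.436, -0.436, 0.557, -0.557]
contact_force: [-0.2, 0.0, -0.2]
gripper_width: -0.0
```

```bash
python3 - <<'E'
from h import *
rep([*door(np.pi/2,.19,-.0205),.142]); M=R(); print("th",(np.arctan2(M[1,0],M[0,0])-YAW-np.pi/2)%(2*np.pi))
E
```

```text
t 17.15 tcp [ 0.5776 -0.0439  0.144 ] F [-0.2  0.  -0.2] w -0.00
[[-0.241, -0.0, 0.97], [-0.97, 0.0, -0.241], [-0.0, -1.0, -0.0]] q [-0.2   0.03  1.82  0.    1.29  0.04]
to [ 0.5879 -0.0478  0.142 ] tool mm [ 1.3  2.  11. ]
th 1.5169306736224133
```

apply_moves([
  [1,0.3,0,3.8,0,-1.15,0],
  [1,0.3,0,3.8,0,-1.15,0],
  [1,0.2,0,3.4,0,-0.8,0],
  [1,0,0,0,0,0,0],
  [1,0,0,-5,0,0,0],
  [1,0,0,-10,0,0,0],
  [1,0,0,-25,0,0,0],
  [1,0,-30,-10,0,0,0],
  [1,0,-40,0,0,0,0],
  [1,0,-40,-40,0,0,0],
  [1,0,0,-45,0,0,0],
  [1,0,0,-45,0,0,0],
  [1,0,0,0,0,0,0],
])

```text
time: 18.45
tool_pos: [0.4114, -0.0132, 0.2484]
tool_rot: [-0.451, 0.451, -0.545, 0.545]
contact_force: [1.2, -0.3, -0.8]
gripper_width: 0.0
```

```bash
python3 - <<'E'
from h import *
b=manip.grab_frame("top");a=manip.grab_frame("side"); rep()
for n in("top","side"): print(n,"exp",np.round(proj(n,[[*H,.156],[*door(np.pi/2,.218,0),.156]]),1).tolist())
cv2.imwrite("pics/v7.png",np.hstack([cv2.resize(a[120:320,140:340],None,fx=2,fy=2),cv2.resize(b[110:310,130:330],None,fx=2,fy=2)]))
E
```

```text
t 18.55 tcp [ 0.4149 -0.0141  0.2494] F [ 0.6 -0.6  1. ] w 0.00
[[-0.188, 0.002, 0.982], [-0.982, -0.0, -0.188], [0.0, -1.0, 0.002]] q [-0.21 -0.49  2.07 -0.    1.55 -0.02]
top exp [[200.4, 154.6], [264.4, 165.8]]
side exp [[198.6, 208.9], [241.5, 177.1]]
```

View pics/v7.png

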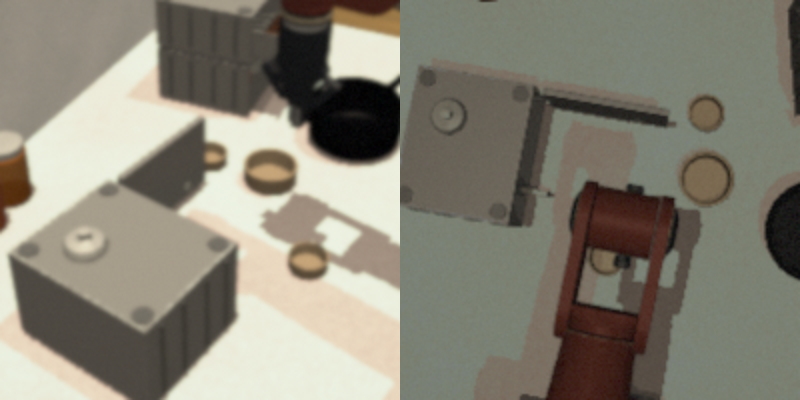

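```bash
python3 - <<'E'
from h import *
d=plane("side",[(241.6,179.2)],.156)[0][:2]-H; print("r",np.linalg.norm(d),"th",(np.arctan2(d[1],d[0])-YAW-np.pi/2)%(2*np.pi))
manip.job_done()
E
```

```text
r 0.20824771778819842 th 1.532481172261793
the job is handed in; nothing more can be done
```

I slid the largest dish clear of the door, sprang the door ajar and swung it wide open. I then handed the job in at about 19 s of the 64 s allowed.

- **Dish:** I slid it about 190 mm with the closed fingertips against the inside of its wall, without lifting it. Its centre is now about 325 mm from the hinge, so its rim clears the door's 218 mm swing by about 57 mm.
- **Press:** I pressed the door in beside its free edge until it met the stop, about 5.5 mm in. The last reading was about 9 N, over the 4 to 6 N you gave. When I backed off, the door sprang to about 0.25 rad.
- **Opening:** I pushed the door round from the inside with the finger, then withdrew to a TCP height of 0.25 m, touching nothing.

**Last checks:**
- **Door angle:** The final side view gives about 1.53 rad, against 1.57 for exactly square. The top view looks slightly under square too (about 1.54 by eye), and the push was aimed at 1.57. The measured length of the door came out as 208 mm instead of 218 mm, so that angle is good to a few hundredths.
- **Bystanders:** The burner cap shows no movement in the last pictures, which catch the pot and the upper tier only in part. The gripper never came near any of them, nor the tray. I did not measure them again.

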